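# Unstack the pulley set into its parts dishes

### The job

The parts of a pulley drive stand stacked on the bench: hex nut on collar on small pulley on big pulley. Take the stack apart and set each part in its own dish, matched by size - big pulley in the largest dish, small pulley in the second largest, collar in the third, nut in the smallest - each lying flat inside the rim, set down rather than dropped. Do not disturb the yellow key or the tray of spark plugs.

Things in the scene. Friction and masses are not known exactly. Their poses are not given: they have to be found in the camera images.
- big_pulley: cast aluminium V-belt pulley, the bottom of the stack: solid disc 68 mm across, 24 mm thick, V-groove 7 mm deep round the middle between two 6 mm flanges; dark bore mark on top. Stands flat on the bench. 0.14 to 0.28 kg. Origin: centre of its underside; z up along its axis.
- small_pulley: cast aluminium V-belt pulley, second from the bottom, lying loose on the big pulley: solid disc 52 mm across, 22 mm thick, V-groove 6 mm deep between two 6 mm flanges; dark bore mark on top. 0.08 to 0.15 kg. Origin: centre of its underside; z up along its axis.
- collar: dark steel shaft collar, third from the bottom, lying loose on the small pulley: plain solid disc 38 mm across, 18 mm thick, dark bore mark on top. 0.08 to 0.17 kg. Origin: centre of its underside; z up along its axis.
- nut: bright steel hexagon nut, top of the stack, lying loose on the collar: 24 mm across flats (27.7 mm across corners), 18 mm thick, dark bore mark on top. 0.04 to 0.08 kg. Origin: centre of its underside; z up along its axis; its x axis is square to one pair of flats (the others at 60 degree steps).
- dish_l: fixed shallow round dish of dark wood lined with thin grey felt, the largest of the four: recess 86 mm across, 96 mm across over its rim. Underside on the bench; recess floor 5 mm above the bench, rim top 9 mm above the bench (rim 5 mm wide, 4 mm high inside). Place of the big pulley. Origin: centre of its underside; z up.
- dish_m: fixed shallow round dish of dark wood lined with thin grey felt, the second largest of the four: recess 70 mm across, 80 mm across over its rim. Underside on the bench; recess floor 5 mm above the bench, rim top 9 mm above the bench (rim 5 mm wide, 4 mm high inside). Place of the small pulley. Origin: centre of its underside; z up.
- dish_s: fixed shallow round dish of dark wood lined with thin grey felt, the third largest of the four: recess 56 mm across, 66 mm across over its rim. Underside on the bench; recess floor 5 mm above the bench, rim top 9 mm above the bench (rim 5 mm wide, 4 mm high inside). Place of the collar. Origin: centre of its underside; z up.
- dish_xs: fixed shallow round dish of dark wood lined with thin grey felt, the smallest of the four: recess 42 mm across, 52 mm across over its rim. Underside on the bench; recess floor 5 mm above the bench, rim top 9 mm above the bench (rim 5 mm wide, 4 mm high inside). Place of the nut. Origin: centre of its underside; z up.
- key: yellow plastic ignition key lying loose on the bench, 67 mm long, 9 mm thick; leave it alone. Origin: centre of its round head (28 mm across), underside; blade points along its x.
- plug_tray: loose aluminium tray 84 x 56 mm, 14 mm high, with two nickel spark plugs lying in it (23 mm high in all); leave it alone. Origin: centre of its underside; long side along its x.
Not all that is in view belongs to the job. What is shaped like the small_pulley but pink is not meant.

How it is judged:
By the outcome, as a careful person would: the job done as asked, in the order asked, and still so for the second after the job is handed in, with the robot touching nothing.
It also fails if it takes over 91 s, if anything falls off the work surface, if the arm or the gripper's body presses on something with over 40 N, if the wrist force passes 120 N, or if a joint passes its speed limit or range.

### The arm

A 6-joint arm with a two-finger parallel gripper is mounted at the origin on the work surface. World frame = base frame: x ahead of the robot, y to its left, z up, the work surface at z = 0. Lengths are in m, angles in rad, forces in N, time in s.
With the tool pointing down it reaches from about 0.35 to 0.775 m from the base axis. Payload 5.5 kg.
Tool frame: the origin (TCP) lies midway between the tips of the shut fingers; the grasp point (between the pads) lies 19 mm behind it; z points along the fingers, y is the line along which they close (so a half turn about z gives the same grasp; the last joint's range is limited). The gripper opens to 85 mm and grips with 20 to 120 N. Pads are 22 mm wide; open, the fingers measure 114 mm over their backs; the gripper's body (76 mm by 85 mm) begins 54 mm behind the grasp point. The pads swing forward as they close: fully open they stand 13 mm farther back than shut.
Start: joints at [-1.428, 0.313, 0.046, 1.304, 0, 1.431], TCP at [0.16, -0.552, 0.231] pointing down, gripper open.
Joint ranges: [-2.76, 2.76], [-0.86, 1.69], [-1.03, 1.26], [-2.2, 2.34], [-1.47, 1.5], [-3.14, 3.14]. Speed limits (rad/s): [2.57, 2.57, 3.14, 3.14, 3.14, 3.14].

### API

Orientations are given as a unit quaternion [w, x, y, z].
In Python, from workcell import env gives the robot as it stands. The module is installed in compiled form; this text tells all that it offers.
- The arm moves only by the tool carry_out, never from a script. Its argument "series" is a list of rows, each an object with "delta_rot": the turn, a rotation vector about the world's x, y, z normalised to -1 to 1, where 1 is 0.1 rad, a list of three; "travel": the shift along the world's x, y, z normalised to -1 to 1, where 1 is 0.025 m, a list of three; "fingers": the closure, from -1 (fully open) to 1 (shut). In form: [{"delta_rot": [ax, ay, az], "travel": [tx, ty, tz], "fingers": fingers}, ...]. A call has 1 to 5 rows; each row shifts and turns the commanded pose from where the row before left it; what a row does not reach is not made up. A row lasts 1/8 s, in which the tool goes at most 62.5 mm and 10.7 degrees, less where a joint would pass 70% of its speed; a pose out of reach is approached as far as the arm can. A call with a number of a shift or a turn outside -1 to 1 is refused whole. A call with a gripper value outside its range is refused whole. The fingers move at their own pace and stop on an object; "squeeze" is the grip in N (left out, the last holds). Time passes only in rows, so rows that do not move let the fingers close. It gives the time, the measured TCP pose, the force, the opening and the grip force at its end, in the units of the state.
- env.get_state(): the state, without advancing time (a new reading comes with each control period).
- env.read_camera(name): name is "side" or "top"; returns a dict with "color" (480x640x3 uint8, red, green, blue), "fx", "fy", "cx", "cy" (pixels), "D" ([k1, k2, p1, p2, k3] as OpenCV has them; the pictures are not rectified), "world_from_camera" (4x4, takes a point from camera to world coordinates). Camera axes: x right, y up, looking along -z (the intrinsics and any distortion apply to the point x, -y, -z); pixel columns grow to the right and rows downward; lengths in m; the calibration is good to about 2 mm. A picture is of the moment at which its call begins. There is no depth.
- env.hand_in(): hands the job in; it is judged then, once.
The state is a dict: "clock": time; "joint_pos": joint angles; "qvel": joint speeds; "tau": joint torques, N m; "tcp_pos": TCP position; "orientation": TCP orientation; "wrist_force": force on the tool from outside, world axes, zero at the start; "ft_torque": the same for the moment, N m; "finger_gap": finger opening in m; "grip_force": force on a finger pad.
Only numpy, scipy, OpenCV 4.12 (cv2) and the standard library are available. Lean on these libraries where they do the work, as an engineer would, in place of code of your own. Each camera call takes 0.05 s, during which the arm holds its last target. There are 200 camera calls.

## Working session

There is one attempt and no reset: what is moved stays moved. The work goes in short steps, Python scripts to look and compute and a tool call to move; the robot and the scene stay as the last step left them, time stands still between calls to the robot, and variables do not carry over. Pictures are saved under pics/ and viewed, at most 14 in all, crops included, and the job is handed in when it is done.

Besides the shell and the picture viewer there is one more tool, called as name(argument=value, ...), one argument or row to a line, values as JSON. carry_out: Moves the arm, as the interface text tells. Its arguments: {"type":"object","properties":{"series":{"type":"array","items":{"type":"object","properties":{"delta_rot":{"type":"array","items":{"type":"number"}},"travel":{"type":"array","items":{"type":"number"}},"fingers":{"type":"number"}}}},"squeeze":{"type":"number"}},"required":["series"]}

```bash
mkdir -p pics
python3 - <<'E'
from workcell import env
import cv2,numpy as np
for n in("top","side"):
    c=env.read_camera(n); cv2.imwrite(f"pics/{n}0.png",c["color"][:,:,::-1])
    print(n,c["fx"],c["fy"],c["cx"],c["cy"],c["D"],np.round(c["world_from_camera"],4).tolist())
print(env.get_state())
E
```

```text
top 603.3335679739571 603.3335679739571 321.1439463465868 233.865646680321 [-0.14941955  0.          0.          0.          0.        ] [[0.0164, 0.9944, -0.1044, 0.3841], [-0.9997, 0.018, 0.0143, 0.0525], [0.0161, 0.1041, 0.9944, 1.1886], [0.0, 0.0, 0.0, 1.0]]
side 499.0691925851094 499.0691925851094 324.6084455877537 231.97487258818379 [-0.08060212  0.          0.          0.          0.        ] [[-0.9798, 0.147, -0.1358, 0.369], [-0.199, -0.6428, 0.7398, 0.6924], [0.0215, 0.7518, 0.659, 0.6597], [0.0, 0.0, 0.0, 1.0]]
{'clock': 0.1, 'joint_pos': array([-1.42759093e+00,  3.13908719e-01,  4.51045823e-02,  1.30360428e+00,
       -3.40314430e-05,  1.43123174e+00]), 'qvel': array([-1.69132513e-03, -6.71649410e-04,  4.36397992e-03,  3.05926546e-05,
        2.23361690e-04, -9.60483891e-04]), 'tau': array([ 2.13937994e-03, -4.81724811e+01,  2.99243689e+01,  1.27204121e-02,
       -2.53325807e-04,  8.49697784e-06]), 'tcp_pos': array([ 0.1603698 , -0.5517123 ,  0.23051238]), 'orientation': array([-8.06014201e-04,  9.90021457e-01,  1.40914388e-01, -1.84830182e-05]), 'wrist_force': array([-0.08785063,  0.24702025,  0.00064706]), 'ft_torque': array([ 0.03896738, -0.00974224, -0.04776062]), 'grip_force': 0.0, 'finger_gap': 0.08549069585512728}
```

View pics/top0.png

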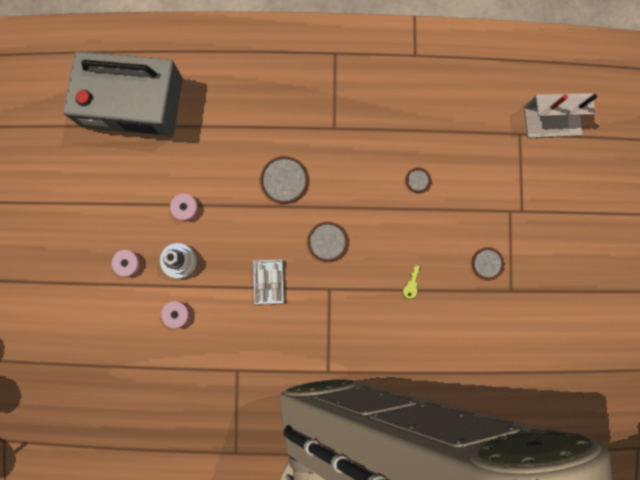

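View pics/side0.png

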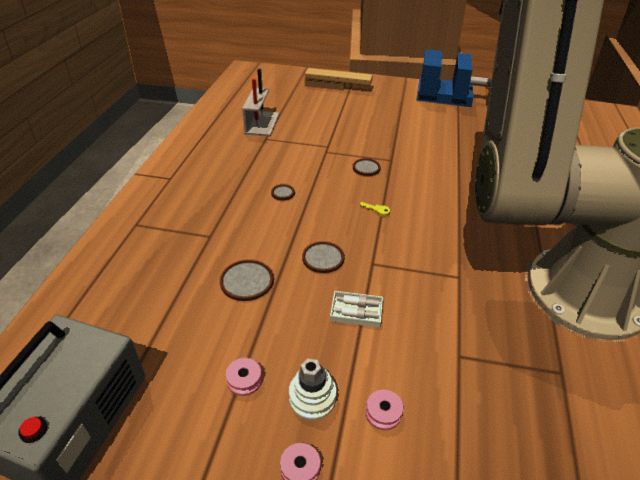

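```bash
cat > h.py <<'E'
from workcell import env
import cv2,numpy as np
def cam(n):
    c=env.read_camera(n); c["K"]=np.array([[c["fx"],0,c["cx"]],[0,c["fy"],c["cy"]],[0,0,1]]); c["D"]=np.array(c["D"]); c["T"]=np.array(c["world_from_camera"]); return c
def ray(c,p):
    u=cv2.undistortPoints(np.array([[p]],float),c["K"],c["D"])[0,0]
    d=c["T"][:3,:3]@np.array([u[0],-u[1],-1]); return c["T"][:3,3],d/np.linalg.norm(d)
def onz(c,p,z):
    o,d=ray(c,p); return o+d*(z-o[2])/d[2]
def tri(ca,pa,cb,pb):
    o,d=ray(ca,pa);q,e=ray(cb,pb)
    s=np.linalg.lstsq(np.c_[d,-e],q-o,rcond=None)[0]
    a,b=o+s[0]*d,q+s[1]*e; return (a+b)/2,np.linalg.norm(a-b)
def px(c,P):
    R=c["T"];X=R[:3,:3].T@(np.array(P,float)-R[:3,3]); X=X*[1,-1,-1]
    return cv2.projectPoints(X[None],np.zeros(3),np.zeros(3),c["K"],c["D"])[0][0,0]
def crop(c,u,v,w,h,s,f):
    cv2.imwrite(f,cv2.resize(c["color"][v:v+h,u:u+w,::-1],None,fx=s,fy=s,interpolation=cv2.INTER_CUBIC))
E
python3 - <<'E'
from h import *
np.set_printoptions(precision=4,suppress=True)
t,s=cam("top"),cam("side")
crop(t,145,190,80,80+20,6,"pics/tc.png"); crop(s,270,345,90,85,7,"pics/sc.png")
def felt(c,u,v,r):
    I=c["color"].astype(int); m=((I.max(2)-I.min(2)<28)&(I.mean(2)>80)).astype(np.uint8)
    m[:max(v-r,0)]=0;m[v+r:]=0;m[:,:u-r]=0;m[:,u+r:]=0
    m=cv2.morphologyEx(m,cv2.MORPH_CLOSE,np.ones((3,3)))
    k=max(cv2.findContours(m,0,1)[0],key=cv2.contourArea)
    return cv2.fitEllipse(cv2.convexHull(k))
D=dict(L=((284,180),(247,280)),M=((328,242),(323,257)),S=((488,264),(366,167)),XS=((418,181),(283,192)))
for n,(a,b) in D.items():
    ea,eb=felt(t,*a,30),felt(s,*b,34)
    print(n,ea[0],ea[1],eb[0],eb[1],tri(t,ea[0],s,eb[0]),onz(t,ea[0],.005)[:2],onz(s,eb[0],.005)[:2])
for n,p in dict(key=(412,292),trayc=(269,282),p1=(183,207),p2=(125,263),p3=(175,315),st=(175,257),).items(): print(n,onz(t,p,.02 if n!='st' else .082))
E
```

```text
L (283.6385192871094, 179.19085693359375) (41.76337814331055, 42.64353942871094) (245.871337890625, 278.8418884277344) (32.347347259521484, 46.73363494873047) (array([0.617 , 0.1121, 0.0028]), np.float64(0.00017726012617706854)) [0.6165 0.1119] [0.6163 0.114 ]
M (326.9664611816406, 241.31825256347656) (34.6745491027832, 35.04722595214844) (322.7630310058594, 255.74037170410156) (23.417842864990234, 34.857940673828125) (array([0.4939, 0.0237, 0.0037]), np.float64(0.00013084273394806096)) [0.4937 0.0237] [0.4938 0.025 ]
S (487.8516845703125, 263.1589050292969) (26.586435317993164, 27.219741821289062) (366.0154113769531, 165.56234741210938) (10.94615650177002, 21.70037078857422) (array([ 0.4558, -0.2984,  0.0043]), np.float64(0.0004210925959507562)) [ 0.4556 -0.2982] [ 0.4559 -0.2973]
XS (417.72296142578125, 179.3948211669922) (19.676868438720703, 20.18215560913086) (282.41015625, 190.73085021972656) (9.049407958984375, 17.064807891845703) (array([ 0.6217, -0.1567,  0.0048]), np.float64(0.0001487212030956715)) [ 0.6217 -0.1566] [ 0.6215 -0.1564]
key [ 0.3964 -0.1427  0.02  ]
trayc [0.4114 0.1349 0.02  ]
p1 [0.5549 0.308  0.02  ]
p2 [0.4424 0.4191 0.02  ]
p3 [0.3437 0.3159 0.02  ]
st [0.4524 0.3057 0.082 ]
```

View pics/tc.png

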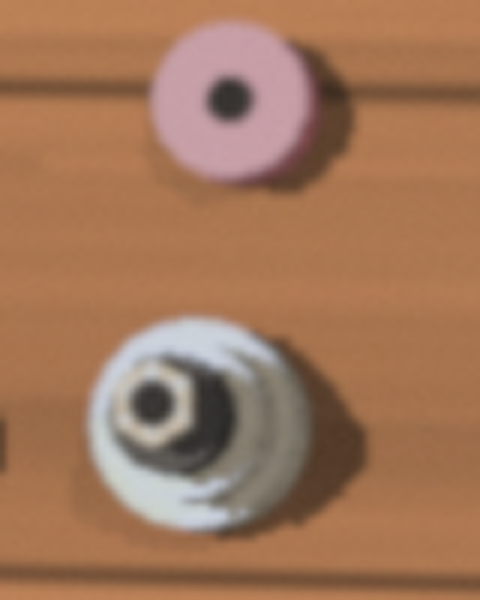

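View pics/sc.png

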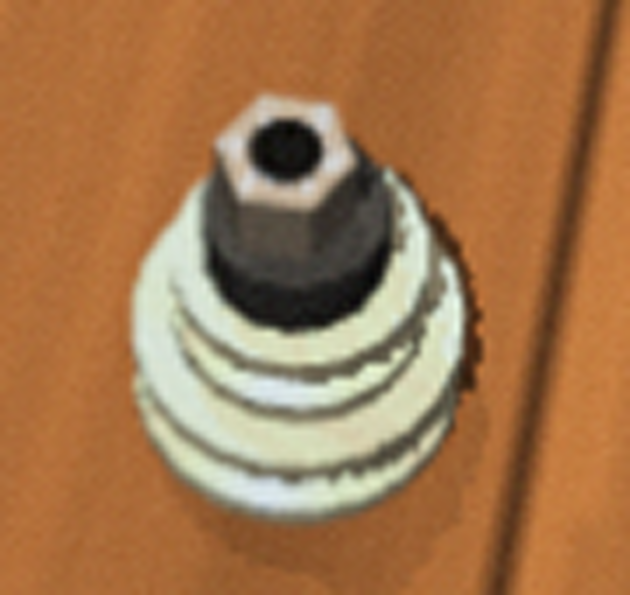

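Run:
```python
from h import *
np.set_printoptions(precision=4,suppress=True)
t,s=cam("top"),cam("side")
cv=lambda P,u,v,k:[(u+(x+.5)/k-.5,v+(y+.5)/k-.5) for x,y in P]
B=tri(t,cv([(153,403)],145,190,6)[0],s,cv([(286,149)],270,345,7)[0]);print(B)
C=np.array([onz(s,p,.082)[:2] for p in cv([(217,145),(265,95),(338,105),(356,158),(310,210),(237,203)],270,345,7)])
print(C.mean(0),onz(s,(310.4,365.9),.082))
d=C-C.mean(0);a=np.degrees(np.arctan2(d[:,1],d[:,0]));print(np.hypot(*d.T),a,a%60)
g=np.angle(np.exp(6j*np.radians(a)).sum())/6;print("corner",np.degrees(g)%60,"flat normal",(np.degrees(g)+30)%60)
```

```text
(array([0.4526, 0.3154, 0.0797]), np.float64(0.00035397427543462195))
[0.4517 0.3176] [0.4521 0.317  0.082 ]
[0.0137 0.0138 0.0146 0.0133 0.0136 0.0148] [   5.5273  -59.0549 -119.9898 -173.2651  121.1659   62.3989] [5.5273 0.9451 0.0102 6.7349 1.1659 2.3989]
corner 2.781778682894165 flat normal 32.78177868289416
```

carry_out(
  series=[
    {"travel": [0.97, 1, 0], "delta_rot": [0, 0, 1], "fingers": -1},
    {"travel": [0.97, 1, 0], "delta_rot": [0, 0, 1], "fingers": -1},
    {"travel": [0.97, 1, 0], "delta_rot": [0, 0, 1], "fingers": -1},
    {"travel": [0.97, 1, 0], "delta_rot": [0, 0, 1], "fingers": -1},
    {"travel": [0.97, 1, 0], "delta_rot": [0, 0, 1], "fingers": -1},
  ],
  squeeze=40,
)

```text
clock: 0.92
tcp_pos: [0.2824, -0.4263, 0.2314]
orientation: [0.0, 0.924, 0.383, 0.0]
wrist_force: [0.0, -0.5, -0.5]
finger_gap: 0.0854
grip_force: 0.0
```

carry_out(
  series=[
    {"travel": [0.97, 1, 0], "delta_rot": [0, 0, 1], "fingers": -1},
    {"travel": [0.97, 1, 0], "delta_rot": [0, 0, 1], "fingers": -1},
    {"travel": [0.97, 1, 0], "delta_rot": [0, 0, 1], "fingers": -1},
    {"travel": [0.97, 1, 0], "delta_rot": [0, 0, 0.13], "fingers": -1},
    {"travel": [0.97, 1, 0], "delta_rot": [0, 0, 0], "fingers": -1},
  ],
)

```text
clock: 1.55
tcp_pos: [0.4037, -0.3013, 0.2314]
orientation: [0.0, 0.854, 0.521, 0.0]
wrist_force: [0.4, 0.7, -0.7]
finger_gap: 0.0852
grip_force: 0.0
```

carry_out(
  series=[
    {"travel": [0.65, 1, 0], "fingers": -0.2},
    {"travel": [0.65, 1, 0], "fingers": -0.2},
    {"travel": [0.65, 1, 0], "fingers": -0.2},
    {"travel": [0, 1, 0], "fingers": -0.2},
    {"travel": [0, 1, 0], "fingers": -0.2},
  ],
)

```text
invalid input
```

carry_out(
  series=[
    {"travel": [0, 1, 0], "fingers": -0.2},
    {"travel": [0, 1, 0], "fingers": -0.2},
    {"travel": [0, 1, 0], "fingers": -0.2},
    {"travel": [0, 1, 0], "fingers": -0.2},
    {"travel": [0, 1, 0], "fingers": -0.2},
  ],
)

```text
invalid input
```

carry_out(
  series=[
    {"travel": [0, 1, 0], "fingers": -0.2},
    {"travel": [0, 1, 0], "fingers": -0.2},
    {"travel": [0, 1, 0], "fingers": -0.2},
    {"travel": [0, 1, 0], "fingers": -0.2},
    {"travel": [0, 1, 0], "fingers": -0.2},
  ],
)

```text
invalid input
```

carry_out(
  series=[
    {"travel": [0, 1, 0], "fingers": -0.2},
    {"travel": [0, 1, 0], "fingers": -0.2},
    {"travel": [0, 1, 0], "fingers": -0.2},
    {"travel": [0, 1, -0.5], "fingers": -0.2},
    {"travel": [0, 1, -0.9], "fingers": -0.2},
  ],
)

```text
invalid input
```

carry_out(
  series=[
    {"travel": [0, 1, -1], "fingers": -0.2},
    {"travel": [0, 1, -1], "fingers": -0.2},
    {"travel": [0, 1, -0.5], "fingers": -0.2},
    {"travel": [0, 1, -0.5], "fingers": -0.2},
    {"travel": [0, 0.7, 0], "fingers": -0.2},
  ],
)

```text
invalid input
```

Run:
```python
from h import *
t,s=cam("top"),cam("side")
crop(s,240,250,160,180,4,"pics/s1.png")
q=env.get_state();print(q["tcp_pos"],q["joint_pos"])
```

```text
[ 0.40448697 -0.30004777  0.23137816] [-7.98278898e-01  1.74859913e-01 -1.34509897e-01  1.26143087e+00
  8.67106720e-04  1.24366446e+00]
```

View pics/s1.png

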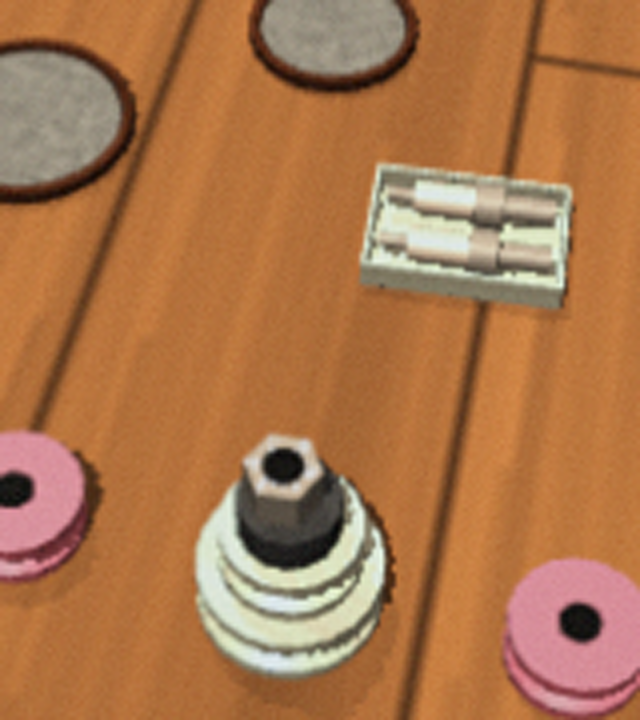

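The moves were refused because `delta_rot` was missing. The picture shows the scene unchanged, with the nut's bore at crop (283,466). I'll resend with `delta_rot`.

carry_out(
  series=[
    {"travel": [0.64, 1, 0], "delta_rot": [0, 0, 0], "fingers": -0.2},
    {"travel": [0.64, 1, 0], "delta_rot": [0, 0, 0], "fingers": -0.2},
    {"travel": [0.64, 1, 0], "delta_rot": [0, 0, 0], "fingers": -0.2},
    {"travel": [0, 1, 0], "delta_rot": [0, 0, 0], "fingers": -0.2},
    {"travel": [0, 1, 0], "delta_rot": [0, 0, 0], "fingers": -0.2},
  ],
)

```text
clock: 2.28
tcp_pos: [0.4508, -0.177, 0.2312]
orientation: [0.0, 0.854, 0.521, -0.0]
wrist_force: [-0.2, -0.1, -0.1]
finger_gap: 0.0511
grip_force: 0.0
```

carry_out(
  series=[
    {"travel": [0, 1, 0], "delta_rot": [0, 0, 0], "fingers": -0.2},
    {"travel": [0, 1, 0], "delta_rot": [0, 0, 0], "fingers": -0.2},
    {"travel": [0, 1, 0], "delta_rot": [0, 0, 0], "fingers": -0.2},
    {"travel": [0, 1, 0], "delta_rot": [0, 0, 0], "fingers": -0.2},
    {"travel": [0, 1, 0], "delta_rot": [0, 0, 0], "fingers": -0.2},
  ],
)

```text
clock: 2.9
tcp_pos: [0.4508, -0.0521, 0.2314]
orientation: [0.0, 0.854, 0.521, -0.0]
wrist_force: [-0.0, -0.4, 0.4]
finger_gap: 0.0513
grip_force: 0.0
```

carry_out(
  series=[
    {"travel": [0, 1, 0], "delta_rot": [0, 0, 0], "fingers": -0.2},
    {"travel": [0, 1, 0], "delta_rot": [0, 0, 0], "fingers": -0.2},
    {"travel": [0, 1, 0], "delta_rot": [0, 0, 0], "fingers": -0.2},
    {"travel": [0, 1, 0], "delta_rot": [0, 0, 0], "fingers": -0.2},
    {"travel": [0, 1, 0], "delta_rot": [0, 0, 0], "fingers": -0.2},
  ],
)

```text
clock: 3.52
tcp_pos: [0.451, 0.073, 0.2314]
orientation: [0.0, 0.854, 0.521, 0.0]
wrist_force: [0.1, 0.2, 0.8]
finger_gap: 0.0508
grip_force: 0.0
```

carry_out(
  series=[
    {"travel": [0, 1, 0], "delta_rot": [0, 0, 0], "fingers": -0.2},
    {"travel": [0, 1, 0], "delta_rot": [0, 0, 0], "fingers": -0.2},
    {"travel": [0, 1, 0], "delta_rot": [0, 0, 0], "fingers": -0.2},
    {"travel": [0, 1, -0.5], "delta_rot": [0, 0, 0], "fingers": -0.2},
    {"travel": [0, 1, -0.9], "delta_rot": [0, 0, 0], "fingers": -0.2},
  ],
)

```text
clock: 4.15
tcp_pos: [0.452, 0.1982, 0.1968]
orientation: [0.001, 0.854, 0.521, 0.001]
wrist_force: [0.3, -1.2, 2.0]
finger_gap: 0.051
grip_force: 0.0
```

carry_out(
  series=[
    {"travel": [0, 1, -1], "delta_rot": [0, 0, 0], "fingers": -0.2},
    {"travel": [0, 1, -1], "delta_rot": [0, 0, 0], "fingers": -0.2},
    {"travel": [0, 1, -0.5], "delta_rot": [0, 0, 0], "fingers": -0.2},
    {"travel": [0, 1, -0.5], "delta_rot": [0, 0, 0], "fingers": -0.2},
    {"travel": [0, 0.64, 0], "delta_rot": [0, 0, 0], "fingers": -0.2},
  ],
)

```text
clock: 4.78
tcp_pos: [0.4505, 0.3139, 0.1203]
orientation: [0.0, 0.854, 0.521, -0.001]
wrist_force: [-0.2, 0.0, -0.6]
finger_gap: 0.0513
grip_force: 0.0
```

Run:
```python
from h import *
t,s=cam("top"),cam("side")
crop(s,240,250,160,180,4,"pics/s2.png")
q=env.get_state();print(q["tcp_pos"],q["joint_pos"],q["finger_gap"])
```

```text
[0.45127237 0.31463228 0.12154395] [ 4.62955481e-01  3.22290977e-01 -2.17471083e-01  1.03058811e+00
 -7.57414088e-05  2.50748169e+00] 0.05137592560464302
```

View pics/s2.png

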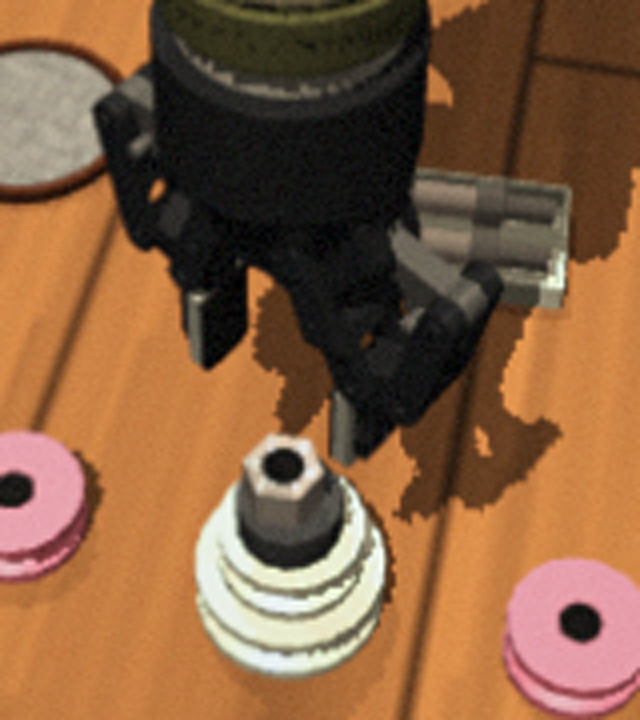

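Run:
```python
from h import *
s=cam("side")
for z in (.12,.123,.126,.129): print(z,px(s,(.4513,.3146,z)))
print(px(s,(.4524,.316,.082)))
for i in range(3): print(env.read_camera("side") and env.get_state()["tcp_pos"])
```

```text
0.12 [311.49711799 347.89315115]
0.123 [311.50514462 346.5216632 ]
0.126 [311.51323922 345.14129814]
0.129 [311.52140258 343.75197506]
[310.38092199 365.24151466]
[0.45135872 0.31347993 0.12188628]
[0.45131349 0.31326356 0.1219168 ]
[0.45131311 0.31316123 0.12192195]
```

carry_out(
  series=[
    {"travel": [0.04, 0.11, -0.8], "delta_rot": [0, 0, 0], "fingers": -0.2},
    {"travel": [0, 0, -0.7], "delta_rot": [0, 0, 0], "fingers": -0.2},
    {"travel": [0, 0, -0.6], "delta_rot": [0, 0, 0], "fingers": -0.2},
    {"travel": [0, 0, 0], "delta_rot": [0, 0, 0], "fingers": 0.2},
    {"travel": [0, 0, 0], "delta_rot": [0, 0, 0], "fingers": 1},
  ],
  squeeze=30,
)

```text
clock: 5.7
tcp_pos: [0.4523, 0.3165, 0.0695]
orientation: [0.0, 0.854, 0.521, 0.0]
wrist_force: [1.3, -0.2, -0.5]
finger_gap: 0.0227
grip_force: 32.8
```

carry_out(
  series=[
    {"travel": [0, 0, 0], "delta_rot": [0, 0, 0], "fingers": 1},
    {"travel": [0, 0, 0], "delta_rot": [0, 0, 0], "fingers": 1},
  ],
)

```text
clock: 5.95
tcp_pos: [0.4522, 0.3167, 0.0693]
orientation: [0.0, 0.854, 0.521, 0.0]
wrist_force: [-0.7, 0.1, -0.0]
finger_gap: 0.023
grip_force: 32.8
```

carry_out(
  series=[
    {"travel": [0, 0, 0.3], "delta_rot": [0, 0, 0], "fingers": 1},
    {"travel": [0, 0, 0.8], "delta_rot": [0, 0, 0], "fingers": 1},
    {"travel": [0, 0, 0.9], "delta_rot": [0, 0, 0], "fingers": 1},
    {"travel": [0.2, -0.5, 0], "delta_rot": [0, 0, 0], "fingers": 1},
    {"travel": [0.36, -1, 0], "delta_rot": [0, 0, 0], "fingers": 1},
  ],
)

```text
clock: 6.58
tcp_pos: [0.4661, 0.2786, 0.1186]
orientation: [0.0, 0.853, 0.522, 0.0]
wrist_force: [0.4, -0.0, -0.9]
finger_gap: 0.023
grip_force: 32.8
```

carry_out(
  series=[
    {"travel": [0.36, -1, 0], "delta_rot": [0, 0, 0], "fingers": 1},
    {"travel": [0.36, -1, 0], "delta_rot": [0, 0, 0], "fingers": 1},
    {"travel": [0.36, -1, 0], "delta_rot": [0, 0, 0], "fingers": 1},
    {"travel": [0.36, -1, 0], "delta_rot": [0, 0, 0], "fingers": 1},
    {"travel": [0.36, -1, 0], "delta_rot": [0, 0, 0], "fingers": 1},
  ],
)

```text
clock: 7.2
tcp_pos: [0.5108, 0.1523, 0.1179]
orientation: [-0.0, 0.854, 0.521, -0.001]
wrist_force: [0.4, 0.0, 0.2]
finger_gap: 0.0234
grip_force: 32.8
```

carry_out(
  series=[
    {"travel": [0.36, -1, 0], "delta_rot": [0, 0, 0], "fingers": 1},
    {"travel": [0.36, -1, 0], "delta_rot": [0, 0, 0], "fingers": 1},
    {"travel": [0.36, -1, 0], "delta_rot": [0, 0, 0], "fingers": 1},
    {"travel": [0.36, -1, 0], "delta_rot": [0, 0, 0], "fingers": 1},
    {"travel": [0.36, -1, 0], "delta_rot": [0, 0, 0], "fingers": 1},
  ],
)

```text
clock: 7.82
tcp_pos: [0.5555, 0.0274, 0.1179]
orientation: [-0.0, 0.854, 0.521, -0.001]
wrist_force: [1.4, 0.1, -0.6]
finger_gap: 0.0231
grip_force: 32.8
```

carry_out(
  series=[
    {"travel": [0.36, -1, 0], "delta_rot": [0, 0, 0], "fingers": 1},
    {"travel": [0.36, -1, 0], "delta_rot": [0, 0, 0], "fingers": 1},
    {"travel": [0.36, -1, 0], "delta_rot": [0, 0, 0], "fingers": 1},
    {"travel": [0.36, -1, 0], "delta_rot": [0, 0, 0], "fingers": 1},
    {"travel": [0.36, -1, 0], "delta_rot": [0, 0, 0], "fingers": 1},
  ],
)

```text
clock: 8.45
tcp_pos: [0.6005, -0.0976, 0.1179]
orientation: [-0.0, 0.854, 0.521, -0.0]
wrist_force: [-0.1, 1.0, -0.3]
finger_gap: 0.0235
grip_force: 32.8
```

carry_out(
  series=[
    {"travel": [0.36, -1, 0], "delta_rot": [0, 0, 0], "fingers": 1},
    {"travel": [0.36, -1, 0], "delta_rot": [0, 0, 0], "fingers": 1},
    {"travel": [0.1, -0.43, 0], "delta_rot": [0, 0, 0], "fingers": 1},
    {"travel": [0, 0, 0], "delta_rot": [0, 0, 0], "fingers": 1},
  ],
)

```text
clock: 8.95
tcp_pos: [0.6211, -0.1574, 0.1183]
orientation: [-0.0, 0.854, 0.52, -0.0]
wrist_force: [-0.8, 0.6, -1.6]
finger_gap: 0.023
grip_force: 32.8
```

Run:
```python
from h import *
t,s=cam("top"),cam("side")
q=env.get_state();print(q["tcp_pos"],q["finger_gap"],q["wrist_force"],q["grip_force"])
a=cv2.resize(s["color"][90:220,225:345],None,fx=4,fy=4,interpolation=2)
b=cv2.resize(t["color"][235:285,145:215],None,fx=4,fy=4,interpolation=2)
o=np.zeros((520,770,3),np.uint8);o[:,:480]=a;o[:200,490:770]=b
cv2.imwrite("pics/n1.png",o[:,:,::-1])
```

```text
[ 0.62089362 -0.15611465  0.11854791] 0.022806575664041304 [-0.45794613  0.14078585 -0.77123387] 32.77251062449068
```

View pics/n1.png

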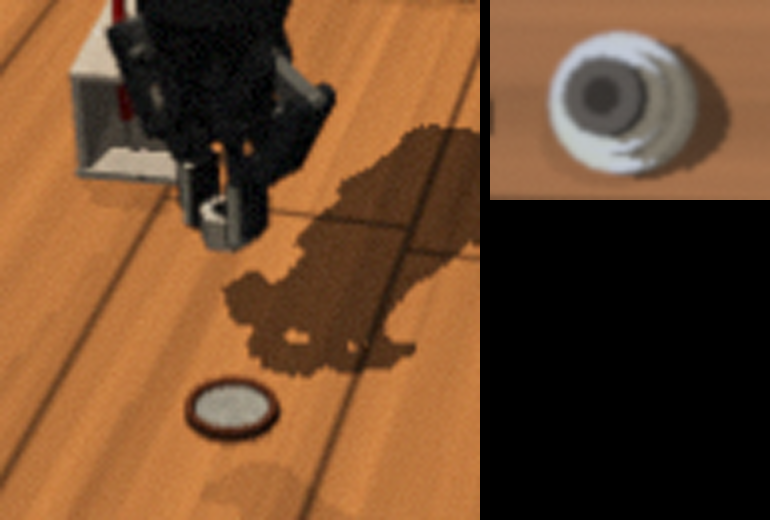

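Picture: the nut is held level, with its underside at about (222,248), just below the fingertips. The dish is at (232,407), and the collar's top is clear in the right-hand inset, bore at (600,97).

carry_out(
  series=[
    {"travel": [0.03, -0.02, -1], "delta_rot": [0, 0, 0], "fingers": 1},
    {"travel": [0, 0, -1], "delta_rot": [0, 0, 0], "fingers": 1},
    {"travel": [0, 0, -1], "delta_rot": [0, 0, 0], "fingers": 1},
    {"travel": [0, 0, -0.8], "delta_rot": [0, 0, 0], "fingers": 1},
    {"travel": [0, 0, -0.35], "delta_rot": [0, 0, 0], "fingers": 1},
  ],
)

```text
clock: 9.68
tcp_pos: [0.6211, -0.1557, 0.0139]
orientation: [-0.001, 0.853, 0.521, -0.001]
wrist_force: [-0.2, -0.8, -0.0]
finger_gap: 0.0229
grip_force: 32.8
```

carry_out(
  series=[
    {"travel": [0, 0, -0.06], "delta_rot": [0, 0, 0], "fingers": 1},
    {"travel": [0, 0, -0.04], "delta_rot": [0, 0, 0], "fingers": 1},
  ],
)

```text
clock: 9.93
tcp_pos: [0.6229, -0.1571, 0.0135]
orientation: [0.001, 0.854, 0.521, 0.0]
wrist_force: [0.6, 0.3, 0.1]
finger_gap: 0.0233
grip_force: 32.8
```

carry_out(
  series=[
    {"travel": [0, 0, -0.04], "delta_rot": [0, 0, 0], "fingers": 1},
    {"travel": [0, 0, -0.04], "delta_rot": [0, 0, 0], "fingers": 1},
  ],
)

```text
clock: 10.18
tcp_pos: [0.6226, -0.1574, 0.0111]
orientation: [0.0, 0.854, 0.521, 0.0]
wrist_force: [0.0, -0.2, -0.6]
finger_gap: 0.023
grip_force: 32.8
```

carry_out(
  series=[
    {"travel": [0, 0, -0.02], "delta_rot": [0, 0, 0], "fingers": 1},
    {"travel": [0, 0, -0.02], "delta_rot": [0, 0, 0], "fingers": 1},
  ],
)

```text
clock: 10.42
tcp_pos: [0.6223, -0.1573, 0.0102]
orientation: [0.0, 0.854, 0.521, 0.0]
wrist_force: [-1.7, 0.7, 5.5]
finger_gap: 0.0228
grip_force: 33.5
```

carry_out(
  series=[
    {"travel": [0, 0, 0], "delta_rot": [0, 0, 0], "fingers": 0.2},
    {"travel": [0, 0, 0], "delta_rot": [0, 0, 0], "fingers": -0.1},
    {"travel": [0, 0, 0.3], "delta_rot": [0, 0, 0], "fingers": -0.1},
    {"travel": [0, 0, 1], "delta_rot": [0, 0, 0], "fingers": -0.1},
    {"travel": [0, 0, 1], "delta_rot": [0, 0, 0], "fingers": -0.1},
  ],
)

```text
clock: 11.05
tcp_pos: [0.6221, -0.1572, 0.0679]
orientation: [-0.0, 0.854, 0.521, -0.0]
wrist_force: [0.2, 0.2, -0.3]
finger_gap: 0.047
grip_force: 0.0
```

carry_out(
  series=[
    {"travel": [0, 0, 1], "delta_rot": [0, 0, 0], "fingers": -0.1},
    {"travel": [-0.36, 1, 1], "delta_rot": [0, 0, 0], "fingers": -0.1},
    {"travel": [-0.36, 1, 0], "delta_rot": [0, 0, 0], "fingers": -0.1},
    {"travel": [-0.36, 1, 0], "delta_rot": [0, 0, 0], "fingers": -0.1},
    {"travel": [-0.36, 1, 0], "delta_rot": [0, 0, 0], "fingers": -0.1},
  ],
)

```text
clock: 11.68
tcp_pos: [0.5854, -0.0558, 0.1169]
orientation: [-0.0, 0.854, 0.521, -0.0]
wrist_force: [0.5, 0.0, 0.6]
finger_gap: 0.0468
grip_force: 0.0
```

```bash
cat >> h.py <<'E'
def bore(c,P,r=9,dark=None):
    "dark blob nearest the pixel of P, subpixel centroid in a 4x enlarged crop"
    u,v=np.round(px(c,P)).astype(int); g=cv2.cvtColor(c["color"],cv2.COLOR_RGB2GRAY)[v-r:v+r+1,u-r:u+r+1]
    k=6; G=cv2.resize(g,None,fx=k,fy=k,interpolation=cv2.INTER_CUBIC)
    th=dark or (int(G[G.shape[0]//2-6:G.shape[0]//2+6,G.shape[1]//2-6:G.shape[1]//2+6].min())+int(np.median(G)))//2
    n,l,st,ce=cv2.connectedComponentsWithStats((G<th).astype(np.uint8))
    i=1+np.argmin([np.hypot(*(e-G.shape[0]/2))+(1e3 if a[4]<60 else 0) for e,a in zip(ce[1:],st[1:])])
    return (u-r+(ce[i][0]+.5)/k-.5, v-r+(ce[i][1]+.5)/k-.5),st[i][4]/k**2,th
E
python3 - <<'E'
from h import *
t,s=cam("top"),cam("side")
q=env.get_state();print(q["tcp_pos"],q["finger_gap"])
P=(.4524,.316,.064)
bt,bs=bore(t,P,8),bore(s,P,8);print(bt,bs,tri(t,bt[0],s,bs[0]),onz(t,bt[0],.064),onz(s,bs[0],.064),onz(t,(172.1,258.9),.064))
a=cv2.resize(s["color"][140:240,235:335],None,fx=4,fy=4,interpolation=2)
b=cv2.resize(t["color"][150:200,385:450],None,fx=5,fy=5,interpolation=2)
d=cv2.resize(s["color"][345:425,270:350],None,fx=4,fy=4,interpolation=2)
o=np.zeros((580,730,3),np.uint8);o[:400,:400]=a;o[:250,401:726]=b;o[255:575,401:721]=d
cv2.imwrite("pics/n2.png",o[:,:,::-1])
E
```

```text
[ 0.58442547 -0.05414286  0.11672269] 0.04705075803975303
((np.float64(172.40048118985126), np.float64(258.5087489063867)), np.float64(63.5), 72) ((np.float64(311.89107594384865), np.float64(373.43942366378934)), np.float64(106.19444444444444), 46) (array([0.45056525, 0.31517949, 0.06150184]), np.float64(0.0003063616163951367)) [0.45057029 0.31461349 0.064     ] [0.45007136 0.31674913 0.064     ] [0.44982348 0.31515703 0.064     ]
```

View pics/n2.png

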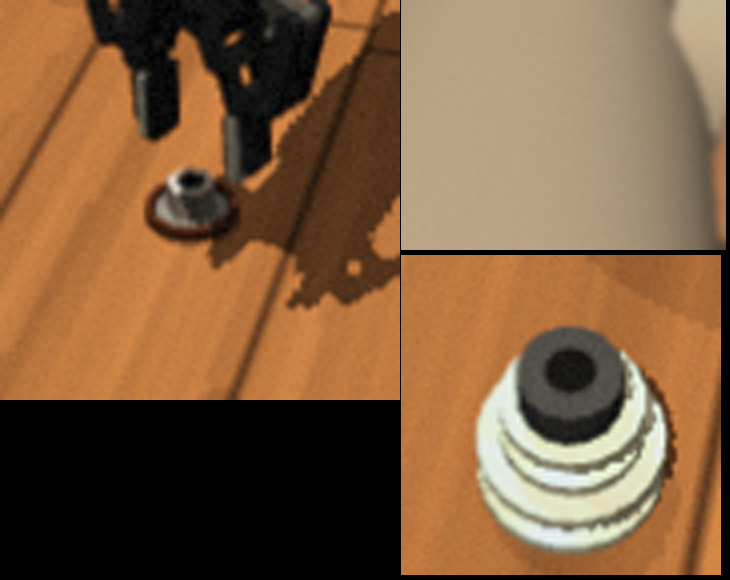

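Picture: the nut stands flat inside the smallest dish, bore at (190,180). The collar's bore is at (571,371) in the inset. Collar next.

carry_out(
  series=[
    {"travel": [-0.36, 1, 0], "delta_rot": [0, 0, 0], "fingers": -0.4},
    {"travel": [-0.36, 1, 0], "delta_rot": [0, 0, 0], "fingers": -0.4},
    {"travel": [-0.36, 1, 0], "delta_rot": [0, 0, 0], "fingers": -0.4},
    {"travel": [-0.36, 1, 0], "delta_rot": [0, 0, 0], "fingers": -0.4},
    {"travel": [-0.36, 1, 0], "delta_rot": [0, 0, 0], "fingers": -0.4},
  ],
)

```text
clock: 12.4
tcp_pos: [0.5409, 0.0685, 0.1168]
orientation: [0.0, 0.854, 0.521, -0.0]
wrist_force: [0.3, -0.2, 0.4]
finger_gap: 0.0599
grip_force: 0.0
```

carry_out(
  series=[
    {"travel": [-0.36, 1, 0], "delta_rot": [0, 0, 0], "fingers": -0.4},
    {"travel": [-0.36, 1, 0], "delta_rot": [0, 0, 0], "fingers": -0.4},
    {"travel": [-0.36, 1, 0], "delta_rot": [0, 0, 0], "fingers": -0.4},
    {"travel": [-0.36, 1, 0], "delta_rot": [0, 0, 0], "fingers": -0.4},
    {"travel": [-0.36, 1, 0], "delta_rot": [0, 0, 0], "fingers": -0.4},
  ],
)

```text
clock: 13.02
tcp_pos: [0.496, 0.1935, 0.1168]
orientation: [0.0, 0.854, 0.521, -0.0]
wrist_force: [1.1, -0.0, 0.7]
finger_gap: 0.0599
grip_force: 0.0
```

carry_out(
  series=[
    {"travel": [-0.36, 1, 0], "delta_rot": [0, 0, 0], "fingers": -0.4},
    {"travel": [-0.36, 1, 0], "delta_rot": [0, 0, 0], "fingers": -0.4},
    {"travel": [-0.36, 1, 0], "delta_rot": [0, 0, 0], "fingers": -0.4},
    {"travel": [-0.36, 1, 0], "delta_rot": [0, 0, 0], "fingers": -0.4},
    {"travel": [-0.33, 0.8, 0], "delta_rot": [0, 0, 0], "fingers": -0.4},
  ],
)

```text
clock: 13.65
tcp_pos: [0.4517, 0.3137, 0.1168]
orientation: [0.0, 0.854, 0.521, -0.0]
wrist_force: [0.1, -0.0, -0.5]
finger_gap: 0.0599
grip_force: 0.0
```

carry_out(
  series=[
    {"travel": [0, 0, 0], "delta_rot": [0, 0, 0], "fingers": -0.4},
  ],
)

```text
clock: 13.78
tcp_pos: [0.4514, 0.3138, 0.1168]
orientation: [0.0, 0.853, 0.522, -0.0]
wrist_force: [0.2, 0.3, 0.3]
finger_gap: 0.0598
grip_force: 0.0
```

carry_out(
  series=[
    {"travel": [-0.04, 0.08, -1], "delta_rot": [0, 0, 0], "fingers": -0.4},
    {"travel": [0, 0, -0.9], "delta_rot": [0, 0, 0], "fingers": -0.4},
    {"travel": [0, 0, -0.73], "delta_rot": [0, 0, 0], "fingers": -0.4},
    {"travel": [0, 0, 0], "delta_rot": [0, 0, 0], "fingers": 0},
    {"travel": [0, 0, 0], "delta_rot": [0, 0, 0], "fingers": 1},
  ],
  squeeze=40,
)

```text
clock: 14.4
tcp_pos: [0.4514, 0.3144, 0.0518]
orientation: [0.0, 0.854, 0.521, 0.0]
wrist_force: [-0.1, 0.0, -1.2]
finger_gap: 0.036
grip_force: 40.0
```

carry_out(
  series=[
    {"travel": [0, 0, 0], "delta_rot": [0, 0, 0], "fingers": 1},
    {"travel": [0, 0, 0], "delta_rot": [0, 0, 0], "fingers": 1},
  ],
)

```text
clock: 14.65
tcp_pos: [0.4514, 0.3149, 0.0519]
orientation: [0.0, 0.854, 0.521, 0.001]
wrist_force: [-0.1, -1.2, -1.9]
finger_gap: 0.0364
grip_force: 40.0
```

carry_out(
  series=[
    {"travel": [0, 0, 0.3], "delta_rot": [0, 0, 0], "fingers": 1},
    {"travel": [0, 0, 0.8], "delta_rot": [0, 0, 0], "fingers": 1},
    {"travel": [0, 0, 0.9], "delta_rot": [0, 0, 0], "fingers": 1},
    {"travel": [0.18, -0.5, 0], "delta_rot": [0, 0, 0], "fingers": 1},
    {"travel": [0, -1, 0], "delta_rot": [0, 0, 0], "fingers": 1},
  ],
)

```text
clock: 15.28
tcp_pos: [0.456, 0.2769, 0.1012]
orientation: [0.0, 0.853, 0.521, 0.0]
wrist_force: [0.8, -0.7, -0.7]
finger_gap: 0.036
grip_force: 40.1
```

carry_out(
  series=[
    {"travel": [0, -1, 0], "delta_rot": [0, 0, 0], "fingers": 1},
    {"travel": [0, -1, 0], "delta_rot": [0, 0, 0], "fingers": 1},
    {"travel": [0, -1, 0], "delta_rot": [0, 0, 0], "fingers": 1},
    {"travel": [0, -1, 0], "delta_rot": [0, 0, 0], "fingers": 1},
    {"travel": [0, -1, 0], "delta_rot": [0, 0, 0], "fingers": 1},
  ],
)

```text
clock: 15.9
tcp_pos: [0.4549, 0.1507, 0.1005]
orientation: [-0.0, 0.854, 0.521, -0.001]
wrist_force: [0.3, -0.4, -0.5]
finger_gap: 0.036
grip_force: 40.1
```

carry_out(
  series=[
    {"travel": [0, -1, 0], "delta_rot": [0, 0, 0], "fingers": 1},
    {"travel": [0, -1, 0], "delta_rot": [0, 0, 0], "fingers": 1},
    {"travel": [0, -1, 0], "delta_rot": [0, 0, 0], "fingers": 1},
    {"travel": [0, -1, 0], "delta_rot": [0, 0, 0], "fingers": 1},
    {"travel": [0, -1, 0], "delta_rot": [0, 0, 0], "fingers": 1},
  ],
)

```text
clock: 16.52
tcp_pos: [0.4547, 0.0258, 0.1006]
orientation: [-0.0, 0.854, 0.521, -0.0]
wrist_force: [0.5, -0.4, -1.0]
finger_gap: 0.0362
grip_force: 40.1
```

carry_out(
  series=[
    {"travel": [0, -1, 0], "delta_rot": [0, 0, 0], "fingers": 1},
    {"travel": [0, -1, 0], "delta_rot": [0, 0, 0], "fingers": 1},
    {"travel": [0, -1, 0], "delta_rot": [0, 0, 0], "fingers": 1},
    {"travel": [0, -1, 0], "delta_rot": [0, 0, 0], "fingers": 1},
    {"travel": [0, -1, 0], "delta_rot": [0, 0, 0], "fingers": 1},
  ],
)

```text
clock: 17.15
tcp_pos: [0.4545, -0.099, 0.1006]
orientation: [-0.0, 0.854, 0.521, -0.0]
wrist_force: [1.3, -0.5, -1.0]
finger_gap: 0.0363
grip_force: 40.1
```

carry_out(
  series=[
    {"travel": [0, -1, 0], "delta_rot": [0, 0, 0], "fingers": 1},
    {"travel": [0, -1, 0], "delta_rot": [0, 0, 0], "fingers": 1},
    {"travel": [0, -1, 0], "delta_rot": [0, 0, 0], "fingers": 1},
    {"travel": [0, -1, 0], "delta_rot": [0, 0, 0], "fingers": 1},
    {"travel": [0, -1, 0], "delta_rot": [0, 0, 0], "fingers": 1},
  ],
)

```text
clock: 17.77
tcp_pos: [0.4544, -0.2239, 0.1005]
orientation: [-0.0, 0.854, 0.521, -0.0]
wrist_force: [0.7, 0.6, -1.2]
finger_gap: 0.0364
grip_force: 40.1
```

carry_out(
  series=[
    {"travel": [0, -1, 0], "delta_rot": [0, 0, 0], "fingers": 1},
    {"travel": [0, -1, 0], "delta_rot": [0, 0, 0], "fingers": 1},
    {"travel": [0, -1, 0], "delta_rot": [0, 0, 0], "fingers": 1},
    {"travel": [0, 0, 0], "delta_rot": [0, 0, 0], "fingers": 1},
    {"travel": [0, 0, 0], "delta_rot": [0, 0, 0], "fingers": 1},
  ],
)

```text
clock: 18.4
tcp_pos: [0.4549, -0.2974, 0.1009]
orientation: [-0.001, 0.854, 0.521, -0.0]
wrist_force: [-0.8, -0.8, -1.6]
finger_gap: 0.0361
grip_force: 40.2
```

Run:
```python
from h import *
t,s=cam("top"),cam("side")
q=env.get_state();print(q["tcp_pos"],q["finger_gap"],q["joint_pos"])
P=(.4510,.3155,.046)
bt,bs=bore(t,P,8),bore(s,P,8);print(bt,bs,tri(t,bt[0],s,bs[0]),onz(t,bt[0],.046),onz(s,bs[0],.046))
a=cv2.resize(s["color"][70:200,310:430],None,fx=4,fy=4,interpolation=2)
b=cv2.resize(t["color"][235:285,145:215],None,fx=4,fy=4,interpolation=2)
d=cv2.resize(s["color"][355:425,280:345],None,fx=4,fy=4,interpolation=2)
o=np.zeros((520,770,3),np.uint8);o[:,:480]=a;o[:200,490:770]=b;o[210:490,490:750]=d
cv2.imwrite("pics/c1.png",o[:,:,::-1])
```

```text
[ 0.45514325 -0.29691116  0.10110811] 0.03645974537605529 [-7.25863599e-01  3.27871695e-01 -2.63858395e-01  9.79890557e-01
  1.59914398e-04  1.31930207e+00]
((np.float64(174.81207380665865), np.float64(259.4059366225431)), np.float64(46.166666666666664), 133) ((np.float64(312.3915857605178), np.float64(380.2265372168285)), np.float64(80.11111111111111), 121) (array([0.44995288, 0.31459126, 0.043672  ]), np.float64(0.0004013633279047475)) [0.45001869 0.3140791  0.046     ] [0.44944622 0.31601135 0.046     ]
```

View pics/c1.png

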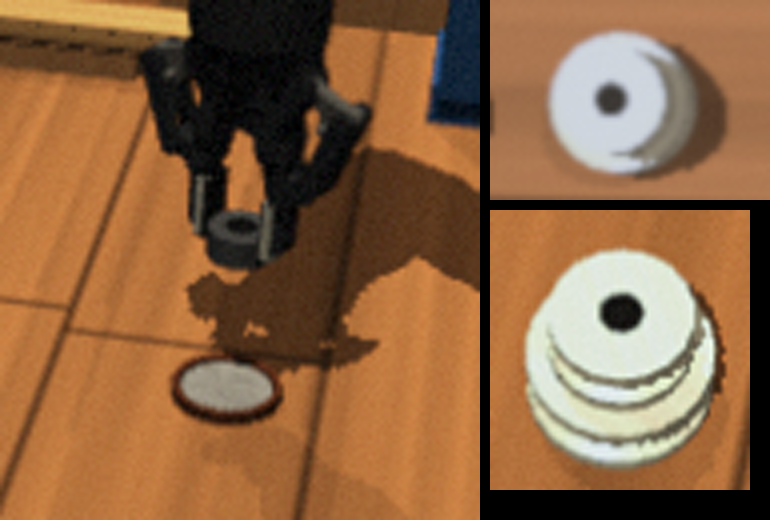

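Picture: the collar is held level at (235,240) over its dish at (228,388). The small pulley's bore is at (621,313) in the inset.

carry_out(
  series=[
    {"travel": [0.03, -0.04, -1], "delta_rot": [0, 0, 0], "fingers": 1},
    {"travel": [0, 0, -1], "delta_rot": [0, 0, 0], "fingers": 1},
    {"travel": [0, 0, -0.9], "delta_rot": [0, 0, 0], "fingers": 1},
    {"travel": [0, 0, -0.5], "delta_rot": [0, 0, 0], "fingers": 1},
    {"travel": [0, 0, -0.1], "delta_rot": [0, 0, 0], "fingers": 1},
  ],
)

```text
clock: 19.12
tcp_pos: [0.4559, -0.2979, 0.0133]
orientation: [-0.001, 0.853, 0.521, -0.0]
wrist_force: [0.6, 0.3, -0.6]
finger_gap: 0.036
grip_force: 40.2
```

carry_out(
  series=[
    {"travel": [0, 0, -0.05], "delta_rot": [0, 0, 0], "fingers": 1},
    {"travel": [0, 0, -0.03], "delta_rot": [0, 0, 0], "fingers": 1},
  ],
)

```text
clock: 19.38
tcp_pos: [0.4567, -0.2991, 0.0126]
orientation: [0.001, 0.854, 0.521, 0.0]
wrist_force: [0.2, -0.2, -1.0]
finger_gap: 0.0362
grip_force: 40.2
```

carry_out(
  series=[
    {"travel": [0, 0, -0.03], "delta_rot": [0, 0, 0], "fingers": 1},
    {"travel": [0, 0, -0.03], "delta_rot": [0, 0, 0], "fingers": 1},
  ],
)

```text
clock: 19.62
tcp_pos: [0.4563, -0.2989, 0.0106]
orientation: [0.0, 0.854, 0.521, 0.0]
wrist_force: [0.1, 0.8, -0.9]
finger_gap: 0.0364
grip_force: 40.2
```

carry_out(
  series=[
    {"travel": [0, 0, -0.02], "delta_rot": [0, 0, 0], "fingers": 1},
    {"travel": [0, 0, 0], "delta_rot": [0, 0, 0], "fingers": 1},
  ],
)

```text
clock: 19.88
tcp_pos: [0.4563, -0.2988, 0.0101]
orientation: [0.0, 0.854, 0.521, 0.0]
wrist_force: [-0.3, 0.6, 1.2]
finger_gap: 0.0362
grip_force: 40.5
```

carry_out(
  series=[
    {"travel": [0, 0, 0], "delta_rot": [0, 0, 0], "fingers": 0},
    {"travel": [0, 0, 0], "delta_rot": [0, 0, 0], "fingers": -0.4},
    {"travel": [0, 0, 0.3], "delta_rot": [0, 0, 0], "fingers": -0.4},
    {"travel": [0, 0, 1], "delta_rot": [0, 0, 0], "fingers": -0.4},
    {"travel": [0, 0, 1], "delta_rot": [0, 0, 0], "fingers": -0.4},
  ],
)

```text
clock: 20.5
tcp_pos: [0.4561, -0.2986, 0.0682]
orientation: [-0.0, 0.854, 0.521, -0.0]
wrist_force: [0.3, -0.2, -0.8]
finger_gap: 0.0599
grip_force: 0.0
```

carry_out(
  series=[
    {"travel": [0, 0.6, 1], "delta_rot": [0, 0, 0], "fingers": -0.9},
    {"travel": [-0.26, 1, 0.3], "delta_rot": [0, 0, 0], "fingers": -0.9},
    {"travel": [0, 1, 0], "delta_rot": [0, 0, 0], "fingers": -0.9},
    {"travel": [0, 1, 0], "delta_rot": [0, 0, 0], "fingers": -0.9},
    {"travel": [0, 1, 0], "delta_rot": [0, 0, 0], "fingers": -0.9},
  ],
)

```text
clock: 21.12
tcp_pos: [0.4498, -0.1831, 0.1005]
orientation: [0.0, 0.854, 0.521, 0.0]
wrist_force: [-0.7, 0.2, -0.2]
finger_gap: 0.081
grip_force: 0.0
```

carry_out(
  series=[
    {"travel": [0, 1, 0], "delta_rot": [0, 0, 0], "fingers": -0.9},
    {"travel": [0, 1, 0], "delta_rot": [0, 0, 0], "fingers": -0.9},
    {"travel": [0, 1, 0], "delta_rot": [0, 0, 0], "fingers": -0.9},
    {"travel": [0, 1, 0], "delta_rot": [0, 0, 0], "fingers": -0.9},
    {"travel": [0, 1, 0], "delta_rot": [0, 0, 0], "fingers": -0.9},
  ],
)

```text
clock: 21.75
tcp_pos: [0.4499, -0.058, 0.1004]
orientation: [0.0, 0.854, 0.521, 0.0]
wrist_force: [0.5, 0.6, 0.8]
finger_gap: 0.0811
grip_force: 0.0
```

carry_out(
  series=[
    {"travel": [0, 1, 0], "delta_rot": [0, 0, 0], "fingers": -0.9},
    {"travel": [0, 1, 0], "delta_rot": [0, 0, 0], "fingers": -0.9},
    {"travel": [0, 1, 0], "delta_rot": [0, 0, 0], "fingers": -0.9},
    {"travel": [0, 1, 0], "delta_rot": [0, 0, 0], "fingers": -0.9},
    {"travel": [0, 1, 0], "delta_rot": [0, 0, 0], "fingers": -0.9},
  ],
)

```text
clock: 22.38
tcp_pos: [0.4499, 0.0671, 0.1005]
orientation: [0.0, 0.854, 0.521, 0.0]
wrist_force: [0.8, 0.4, 0.5]
finger_gap: 0.0812
grip_force: 0.0
```

carry_out(
  series=[
    {"travel": [0, 1, 0], "delta_rot": [0, 0, 0], "fingers": -0.9},
    {"travel": [0, 1, 0], "delta_rot": [0, 0, 0], "fingers": -0.9},
    {"travel": [0, 1, 0], "delta_rot": [0, 0, 0], "fingers": -0.9},
    {"travel": [0, 1, 0], "delta_rot": [0, 0, 0], "fingers": -0.9},
    {"travel": [0, 1, 0], "delta_rot": [0, 0, 0], "fingers": -0.9},
  ],
)

```text
clock: 23.0
tcp_pos: [0.4498, 0.1922, 0.1004]
orientation: [0.0, 0.854, 0.521, 0.0]
wrist_force: [0.3, 0.6, 0.5]
finger_gap: 0.0811
grip_force: 0.0
```

carry_out(
  series=[
    {"travel": [0, 1, 0], "delta_rot": [0, 0, 0], "fingers": -0.9},
    {"travel": [0, 1, 0], "delta_rot": [0, 0, 0], "fingers": -0.9},
    {"travel": [0, 1, 0], "delta_rot": [0, 0, 0], "fingers": -0.9},
    {"travel": [0, 1, 0], "delta_rot": [0, 0, 0], "fingers": -0.9},
    {"travel": [0, 1, 0], "delta_rot": [0, 0, 0], "fingers": -0.9},
  ],
)

```text
clock: 23.62
tcp_pos: [0.4498, 0.3172, 0.1004]
orientation: [0.0, 0.854, 0.521, 0.0]
wrist_force: [0.1, -1.0, -0.1]
finger_gap: 0.0813
grip_force: 0.0
```

carry_out(
  series=[
    {"travel": [0, 0, 0], "delta_rot": [0, 0, 0], "fingers": -0.9},
    {"travel": [0, 0, 0], "delta_rot": [0, 0, 0], "fingers": -0.9},
  ],
)

```text
clock: 23.88
tcp_pos: [0.4495, 0.3158, 0.0999]
orientation: [0.0, 0.854, 0.521, -0.0]
wrist_force: [0.2, 1.1, -0.2]
finger_gap: 0.0812
grip_force: 0.0
```

Run:
```python
from h import *
t,s=cam("top"),cam("side")
q=env.get_state();print(q["tcp_pos"],q["finger_gap"])
a=cv2.resize(s["color"][130:200,320:410],None,fx=4,fy=4,interpolation=2)
b=cv2.resize(t["color"][240:290,460:520],None,fx=5,fy=5,interpolation=2)
d=cv2.resize(s["color"][290:420,260:360],None,fx=3,fy=3,interpolation=2)
e=cv2.resize(t["color"][155:205,390:450],None,fx=5,fy=5,interpolation=2)
o=np.zeros((560,790,3),np.uint8);o[:280,:360]=a;o[:250,370:670]=b;o[255:255+300,0:300]=0
o=np.zeros((590,790,3),np.uint8);o[:280,:360]=a;o[:250,370:670]=b;o[285:585,0:300]=d[:300];o[260:510,370:670]=e
cv2.imwrite("pics/c2.png",o[:,:,::-1])
```

```text
[0.44960659 0.31547232 0.09992797] 0.08103365155811716
```

View pics/c2.png

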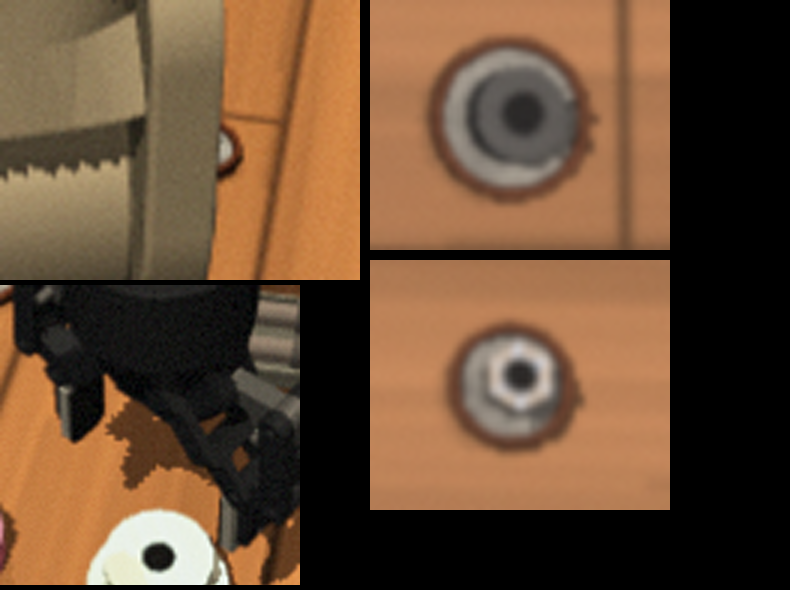

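Picture: the collar and nut both lie flat and roughly centred in their dishes, bores at (523,114) and (520,376). The offsets match the parallax. The gripper is over the small pulley.

carry_out(
  series=[
    {"travel": [0, 0, -1], "delta_rot": [0, 0, 0], "fingers": -0.9},
    {"travel": [0, 0, -1], "delta_rot": [0, 0, 0], "fingers": -0.9},
    {"travel": [0, 0, -0.82], "delta_rot": [0, 0, 0], "fingers": -0.9},
    {"travel": [0, 0, 0], "delta_rot": [0, 0, 0], "fingers": -0.4},
    {"travel": [0, 0, 0], "delta_rot": [0, 0, 0], "fingers": 1},
  ],
  squeeze=50,
)

```text
clock: 24.6
tcp_pos: [0.4503, 0.316, 0.0304]
orientation: [0.0, 0.854, 0.521, 0.0]
wrist_force: [-0.6, 0.4, -1.0]
finger_gap: 0.0491
grip_force: 51.9
```

carry_out(
  series=[
    {"travel": [0, 0, 0], "delta_rot": [0, 0, 0], "fingers": 1},
    {"travel": [0, 0, 0], "delta_rot": [0, 0, 0], "fingers": 1},
  ],
)

```text
clock: 24.85
tcp_pos: [0.4504, 0.3165, 0.0303]
orientation: [0.0, 0.854, 0.521, 0.001]
wrist_force: [0.1, -1.5, 3.0]
finger_gap: 0.0491
grip_force: 52.2
```

carry_out(
  series=[
    {"travel": [0, 0, 0.3], "delta_rot": [0, 0, 0], "fingers": 1},
    {"travel": [0, 0, 0.8], "delta_rot": [0, 0, 0], "fingers": 1},
    {"travel": [0, 0, 0.9], "delta_rot": [0, 0, 0], "fingers": 1},
    {"travel": [0.14, -0.7, 0], "delta_rot": [0, 0, 0], "fingers": 1},
    {"travel": [0.16, -1, 0], "delta_rot": [0, 0, 0], "fingers": 1},
  ],
)

```text
clock: 25.48
tcp_pos: [0.4571, 0.2729, 0.079]
orientation: [0.0, 0.853, 0.521, 0.0]
wrist_force: [0.1, 0.2, -1.3]
finger_gap: 0.0489
grip_force: 52.1
```

carry_out(
  series=[
    {"travel": [0.16, -1, 0], "delta_rot": [0, 0, 0], "fingers": 1},
    {"travel": [0.16, -1, 0], "delta_rot": [0, 0, 0], "fingers": 1},
    {"travel": [0.16, -1, 0], "delta_rot": [0, 0, 0], "fingers": 1},
    {"travel": [0.16, -1, 0], "delta_rot": [0, 0, 0], "fingers": 1},
    {"travel": [0.16, -1, 0], "delta_rot": [0, 0, 0], "fingers": 1},
  ],
)

```text
clock: 26.1
tcp_pos: [0.4765, 0.1469, 0.0785]
orientation: [-0.0, 0.854, 0.521, -0.001]
wrist_force: [0.3, -0.0, -1.2]
finger_gap: 0.0496
grip_force: 52.1
```

carry_out(
  series=[
    {"travel": [0.16, -1, 0], "delta_rot": [0, 0, 0], "fingers": 1},
    {"travel": [0.16, -1, 0], "delta_rot": [0, 0, 0], "fingers": 1},
    {"travel": [0.16, -1, 0], "delta_rot": [0, 0, 0], "fingers": 1},
    {"travel": [0.16, -1, 0], "delta_rot": [0, 0, 0], "fingers": 1},
    {"travel": [0, -1, 0], "delta_rot": [0, 0, 0], "fingers": 1},
  ],
)

```text
clock: 26.72
tcp_pos: [0.4925, 0.0221, 0.0785]
orientation: [-0.0, 0.854, 0.521, -0.001]
wrist_force: [-0.5, 0.1, -2.4]
finger_gap: 0.0492
grip_force: 52.1
```

carry_out(
  series=[
    {"travel": [0, 0, 0], "delta_rot": [0, 0, 0], "fingers": 1},
    {"travel": [0, 0, 0], "delta_rot": [0, 0, 0], "fingers": 1},
  ],
)

```text
clock: 26.98
tcp_pos: [0.4924, 0.0237, 0.0788]
orientation: [-0.0, 0.854, 0.521, -0.0]
wrist_force: [-0.1, -0.1, -0.9]
finger_gap: 0.0495
grip_force: 52.1
```

Run:
```python
from h import *
t,s=cam("top"),cam("side")
q=env.get_state();print(q["tcp_pos"],q["finger_gap"])
P=(.4500,.3152,.024)
bt,bs=bore(t,P,8),bore(s,P,8);print(bt,bs,tri(t,bt[0],s,bs[0]),onz(t,bt[0],.024),onz(s,bs[0],.024))
a=cv2.resize(s["color"][150:290,250:400],None,fx=4,fy=4,interpolation=2)
b=cv2.resize(t["color"][240:290,150:200],None,fx=3,fy=3,interpolation=2)
d=cv2.resize(s["color"][365:425,285:345],None,fx=3,fy=3,interpolation=2)
o=np.zeros((560,790,3),np.uint8);o[:560,:600]=a;o[:150,605:755]=b;o[160:340,605:785]=d
cv2.imwrite("pics/p1.png",o[:,:,::-1])
```

```text
[0.49275501 0.02423833 0.07904743] 0.04936225041311763
((np.float64(176.6254760721974), np.float64(260.0612270243418)), np.float64(55.916666666666664), 132) ((np.float64(312.1147711511789), np.float64(389.4995607951919)), np.float64(100.13888888888889), 122) (array([0.44998377, 0.31602312, 0.02155601]), np.float64(0.0004873521553414759)) [0.45008832 0.31549598 0.024     ] [0.44942999 0.31745492 0.024     ]
```

View pics/p1.png

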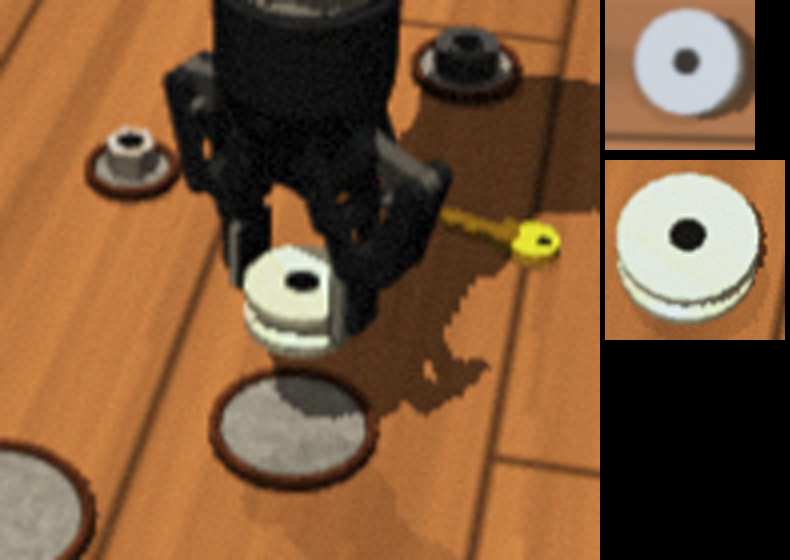

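Picture: the small pulley is held level, bore at (302,281), over its dish at (292,428). The big pulley's bore is at (688,236) in the inset. Nut, collar and key are in place.

carry_out(
  series=[
    {"travel": [0.03, 0, -1], "delta_rot": [0, 0, 0], "fingers": 1},
    {"travel": [0, 0, -0.9], "delta_rot": [0, 0, 0], "fingers": 1},
    {"travel": [0, 0, -0.55], "delta_rot": [0, 0, 0], "fingers": 1},
    {"travel": [0, 0, -0.15], "delta_rot": [0, 0, 0], "fingers": 1},
    {"travel": [0, 0, -0.04], "delta_rot": [0, 0, 0], "fingers": 1},
  ],
)

```text
clock: 27.7
tcp_pos: [0.4942, 0.024, 0.0135]
orientation: [0.0, 0.854, 0.521, 0.0]
wrist_force: [-0.3, -0.1, -1.4]
finger_gap: 0.049
grip_force: 52.1
```

carry_out(
  series=[
    {"travel": [0, 0, -0.03], "delta_rot": [0, 0, 0], "fingers": 1},
    {"travel": [0, 0, -0.03], "delta_rot": [0, 0, 0], "fingers": 1},
  ],
)

```text
clock: 27.95
tcp_pos: [0.4945, 0.0237, 0.0124]
orientation: [0.0, 0.854, 0.521, 0.001]
wrist_force: [0.6, 0.0, -1.2]
finger_gap: 0.0493
grip_force: 52.1
```

carry_out(
  series=[
    {"travel": [0, 0, -0.03], "delta_rot": [0, 0, 0], "fingers": 1},
    {"travel": [0, 0, -0.02], "delta_rot": [0, 0, 0], "fingers": 1},
  ],
)

```text
clock: 28.2
tcp_pos: [0.4942, 0.0237, 0.0113]
orientation: [0.0, 0.854, 0.521, 0.0]
wrist_force: [-2.5, 0.2, 9.0]
finger_gap: 0.0492
grip_force: 52.8
```

carry_out(
  series=[
    {"travel": [0, 0, -0.02], "delta_rot": [0, 0, 0], "fingers": 1},
    {"travel": [0, 0, 0], "delta_rot": [0, 0, 0], "fingers": 1},
  ],
)

```text
clock: 28.45
tcp_pos: [0.4942, 0.0237, 0.0113]
orientation: [0.0, 0.854, 0.521, 0.0]
wrist_force: [-3.4, 0.6, 9.5]
finger_gap: 0.0494
grip_force: 52.9
```

carry_out(
  series=[
    {"travel": [0, 0, 0], "delta_rot": [0, 0, 0], "fingers": -0.4},
    {"travel": [0, 0, 0], "delta_rot": [0, 0, 0], "fingers": -0.8},
    {"travel": [0, 0, 0.3], "delta_rot": [0, 0, 0], "fingers": -0.8},
    {"travel": [0, 0, 1], "delta_rot": [0, 0, 0], "fingers": -0.8},
    {"travel": [0, 0, 1], "delta_rot": [0, 0, 0], "fingers": -1},
  ],
)

```text
clock: 29.08
tcp_pos: [0.4937, 0.0238, 0.0683]
orientation: [-0.0, 0.854, 0.521, -0.0]
wrist_force: [0.4, 0.4, 0.7]
finger_gap: 0.0854
grip_force: 0.0
```

carry_out(
  series=[
    {"travel": [0, 0.7, 0.6], "delta_rot": [0, 0, 0], "fingers": -1},
    {"travel": [-0.18, 1, 0], "delta_rot": [0, 0, 0], "fingers": -1},
    {"travel": [-0.16, 1, 0], "delta_rot": [0, 0, 0], "fingers": -1},
    {"travel": [-0.16, 1, 0], "delta_rot": [0, 0, 0], "fingers": -1},
    {"travel": [-0.16, 1, 0], "delta_rot": [0, 0, 0], "fingers": -1},
  ],
)

```text
clock: 29.7
tcp_pos: [0.4769, 0.143, 0.0826]
orientation: [-0.0, 0.853, 0.521, -0.0]
wrist_force: [-0.3, -0.2, -1.0]
finger_gap: 0.0851
grip_force: 0.0
```

carry_out(
  series=[
    {"travel": [-0.16, 1, 0], "delta_rot": [0, 0, 0], "fingers": -1},
    {"travel": [-0.16, 1, 0], "delta_rot": [0, 0, 0], "fingers": -1},
    {"travel": [-0.16, 1, 0], "delta_rot": [0, 0, 0], "fingers": -1},
    {"travel": [-0.16, 1, 0], "delta_rot": [0, 0, 0], "fingers": -1},
    {"travel": [-0.16, 1, 0], "delta_rot": [0, 0, 0], "fingers": -1},
  ],
)

```text
clock: 30.32
tcp_pos: [0.4565, 0.268, 0.0825]
orientation: [-0.0, 0.853, 0.521, -0.0]
wrist_force: [-0.1, 0.1, -0.2]
finger_gap: 0.0853
grip_force: 0.0
```

carry_out(
  series=[
    {"travel": [-0.16, 1, 0], "delta_rot": [0, 0, 0], "fingers": -1},
    {"travel": [-0.16, 1, 0], "delta_rot": [0, 0, 0], "fingers": -1},
    {"travel": [0, 0, 0], "delta_rot": [0, 0, 0], "fingers": -1},
    {"travel": [0, 0, 0], "delta_rot": [0, 0, 0], "fingers": -1},
  ],
)

```text
clock: 30.82
tcp_pos: [0.4488, 0.3164, 0.0824]
orientation: [0.0, 0.853, 0.521, -0.0]
wrist_force: [0.6, -0.5, 0.5]
finger_gap: 0.0854
grip_force: 0.0
```

Run:
```python
from h import *
t,s=cam("top"),cam("side")
q=env.get_state();print(q["tcp_pos"],q["finger_gap"])
a=cv2.resize(s["color"][230:430,250:410],None,fx=3,fy=3,interpolation=2)
b=cv2.resize(t["color"][210:270,295:360],None,fx=4,fy=4,interpolation=2)
o=np.zeros((600,760,3),np.uint8);o[:600,:480]=a;o[:240,490:750]=b
cv2.imwrite("pics/p2.png",o[:,:,::-1])
```

```text
[0.44922772 0.31580227 0.08246226] 0.0855526228930143
```

View pics/p2.png

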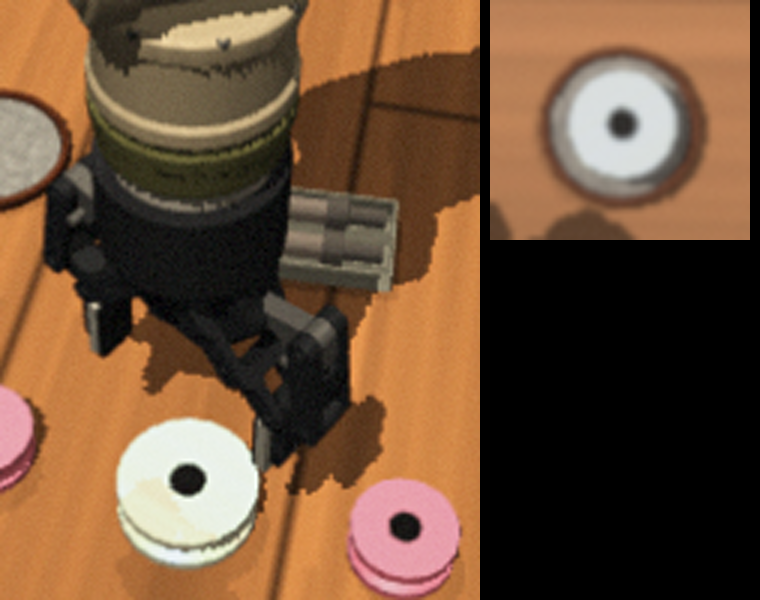

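Picture: the small pulley lies centred in its dish, bore at (622,124). The gripper stands squarely over the big pulley, bore at (188,480).

carry_out(
  series=[
    {"travel": [0.02, 0.02, -1], "delta_rot": [0, 0, 0], "fingers": -1},
    {"travel": [0, 0, -0.9], "delta_rot": [0, 0, 0], "fingers": -1},
    {"travel": [0, 0, -0.4], "delta_rot": [0, 0, 0], "fingers": -1},
    {"travel": [0, 0, -0.4], "delta_rot": [0, 0, 0], "fingers": -1},
    {"travel": [0, 0, -0.4], "delta_rot": [0, 0, 0], "fingers": -1},
  ],
)

```text
clock: 31.55
tcp_pos: [0.4505, 0.3168, 0.0051]
orientation: [0.0, 0.854, 0.521, 0.001]
wrist_force: [0.2, 0.2, 0.1]
finger_gap: 0.0856
grip_force: 0.0
```

carry_out(
  series=[
    {"travel": [0, 0, -0.05], "delta_rot": [0, 0, 0], "fingers": -0.8},
    {"travel": [0, 0, 0], "delta_rot": [0, 0, 0], "fingers": 1},
    {"travel": [0, 0, 0], "delta_rot": [0, 0, 0], "fingers": 1},
    {"travel": [0, 0, 0], "delta_rot": [0, 0, 0], "fingers": 1},
  ],
  squeeze=60,
)

```text
clock: 32.05
tcp_pos: [0.4502, 0.3168, 0.0048]
orientation: [0.0, 0.854, 0.521, 0.0]
wrist_force: [-1.5, -2.2, 5.6]
finger_gap: 0.0649
grip_force: 65.1
```

carry_out(
  series=[
    {"travel": [0, 0, 0.3], "delta_rot": [0, 0, 0], "fingers": 1},
    {"travel": [0, 0, 0.8], "delta_rot": [0, 0, 0], "fingers": 1},
    {"travel": [0, 0, 1], "delta_rot": [0, 0, 0], "fingers": 1},
    {"travel": [0, 0, 0.3], "delta_rot": [0, 0, 0], "fingers": 1},
    {"travel": [0.5, -0.6, 0], "delta_rot": [0, 0, 0], "fingers": 1},
  ],
)

```text
clock: 32.67
tcp_pos: [0.4624, 0.3022, 0.0642]
orientation: [0.0, 0.853, 0.522, 0.0]
wrist_force: [0.1, -0.3, -1.9]
finger_gap: 0.065
grip_force: 67.1
```

carry_out(
  series=[
    {"travel": [0.8, -1, 0], "delta_rot": [0, 0, 0], "fingers": 1},
    {"travel": [0.8, -1, 0], "delta_rot": [0, 0, 0], "fingers": 1},
    {"travel": [0.8, -1, 0], "delta_rot": [0, 0, 0], "fingers": 1},
    {"travel": [0.8, -1, 0], "delta_rot": [0, 0, 0], "fingers": 1},
    {"travel": [0.8, -1, 0], "delta_rot": [0, 0, 0], "fingers": 1},
  ],
)

```text
clock: 33.3
tcp_pos: [0.5627, 0.1747, 0.0624]
orientation: [-0.0, 0.854, 0.521, -0.001]
wrist_force: [0.7, 0.1, -3.5]
finger_gap: 0.0645
grip_force: 67.0
```

carry_out(
  series=[
    {"travel": [0.8, -1, 0], "delta_rot": [0, 0, 0], "fingers": 1},
    {"travel": [0.8, -1, 0], "delta_rot": [0, 0, 0], "fingers": 1},
    {"travel": [0.56, -0.56, 0], "delta_rot": [0, 0, 0], "fingers": 1},
    {"travel": [0, 0, 0], "delta_rot": [0, 0, 0], "fingers": 1},
    {"travel": [0, 0, 0], "delta_rot": [0, 0, 0], "fingers": 1},
  ],
)

```text
clock: 33.92
tcp_pos: [0.6155, 0.1131, 0.0632]
orientation: [-0.001, 0.854, 0.521, -0.001]
wrist_force: [-0.4, 1.1, -3.0]
finger_gap: 0.065
grip_force: 67.1
```

Run:
```python
from h import *
s=cam("side")
q=env.get_state();print(q["tcp_pos"],q["finger_gap"])
crop(s,170,170,150,150,4,"pics/b1.png")
```

```text
[0.61542651 0.11344588 0.06334509] 0.06484164695848195
```

View pics/b1.png

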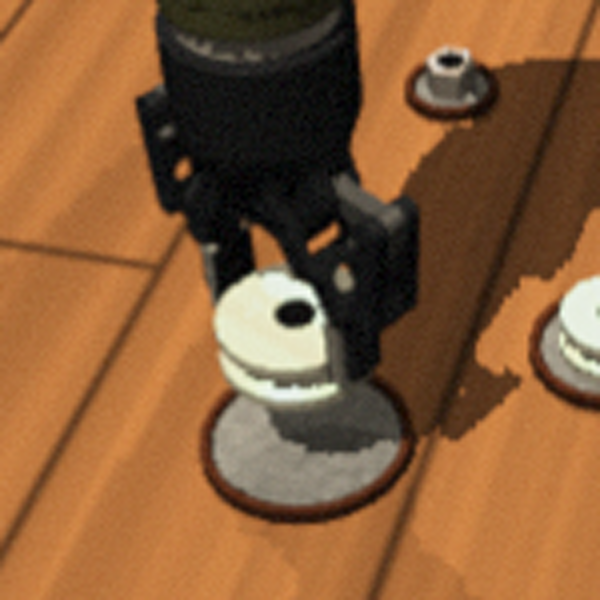

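Picture: the big pulley is held over the large dish, which is centred at (307,445). Its bore is at (293,313), and it may be very slightly tilted, so I'll lower it gently.

carry_out(
  series=[
    {"travel": [0.04, -0.02, -0.9], "delta_rot": [0, 0, 0], "fingers": 1},
    {"travel": [0, 0, -0.7], "delta_rot": [0, 0, 0], "fingers": 1},
    {"travel": [0, 0, -0.3], "delta_rot": [0, 0, 0], "fingers": 1},
    {"travel": [0, 0, -0.1], "delta_rot": [0, 0, 0], "fingers": 1},
    {"travel": [0, 0, 0], "delta_rot": [0, 0, 0], "fingers": 1},
  ],
)

```text
clock: 34.6
tcp_pos: [0.6177, 0.1124, 0.0141]
orientation: [0.0, 0.854, 0.521, 0.0]
wrist_force: [-0.2, -0.5, -2.5]
finger_gap: 0.0649
grip_force: 67.1
```

carry_out(
  series=[
    {"travel": [0, 0, -0.03], "delta_rot": [0, 0, 0], "fingers": 1},
    {"travel": [0, 0, -0.03], "delta_rot": [0, 0, 0], "fingers": 1},
  ],
)

```text
clock: 34.85
tcp_pos: [0.6179, 0.1123, 0.0128]
orientation: [0.0, 0.854, 0.521, 0.0]
wrist_force: [-0.2, 0.4, -3.0]
finger_gap: 0.065
grip_force: 67.1
```

carry_out(
  series=[
    {"travel": [0, 0, -0.04], "delta_rot": [0, 0, 0], "fingers": 1},
    {"travel": [0, 0, -0.04], "delta_rot": [0, 0, 0], "fingers": 1},
  ],
)

```text
clock: 35.1
tcp_pos: [0.6175, 0.1123, 0.0103]
orientation: [0.0, 0.854, 0.521, 0.0]
wrist_force: [-0.0, 0.3, -2.7]
finger_gap: 0.0649
grip_force: 67.1
```

carry_out(
  series=[
    {"travel": [0, 0, -0.03], "delta_rot": [0, 0, 0], "fingers": 1},
    {"travel": [0, 0, 0], "delta_rot": [0, 0, 0], "fingers": 1},
  ],
)

```text
clock: 35.35
tcp_pos: [0.6174, 0.1123, 0.0099]
orientation: [0.0, 0.854, 0.521, 0.0]
wrist_force: [-1.5, -1.0, 1.0]
finger_gap: 0.0647
grip_force: 67.4
```

Contact is at the expected height, so there was no real tilt. I'll press a touch more, then release and retreat.

carry_out(
  series=[
    {"travel": [0, 0, -0.01], "delta_rot": [0, 0, 0], "fingers": 1},
    {"travel": [0, 0, 0], "delta_rot": [0, 0, 0], "fingers": -0.7},
    {"travel": [0, 0, 0], "delta_rot": [0, 0, 0], "fingers": -1},
    {"travel": [0, 0, 0], "delta_rot": [0, 0, 0], "fingers": -1},
    {"travel": [0, 0, 0.4], "delta_rot": [0, 0, 0], "fingers": -1},
  ],
)

```text
clock: 35.98
tcp_pos: [0.6167, 0.1122, 0.0188]
orientation: [-0.0, 0.854, 0.521, -0.001]
wrist_force: [0.5, -0.2, -0.5]
finger_gap: 0.0853
grip_force: 0.0
```

carry_out(
  series=[
    {"travel": [0, 0, 1], "delta_rot": [0, 0, 0], "fingers": -1},
    {"travel": [0, 0, 1], "delta_rot": [0, 0, 0], "fingers": -1},
    {"travel": [0, 0, 1], "delta_rot": [0, 0, 0], "fingers": -1},
    {"travel": [-0.7, -1, 1], "delta_rot": [0, 0, 0], "fingers": -1},
    {"travel": [-0.7, -1, 1], "delta_rot": [0, 0, 0], "fingers": -1},
  ],
)

```text
clock: 36.6
tcp_pos: [0.5823, 0.062, 0.1458]
orientation: [0.0, 0.853, 0.521, 0.0]
wrist_force: [0.7, -0.4, 0.1]
finger_gap: 0.0854
grip_force: 0.0
```

carry_out(
  series=[
    {"travel": [-0.7, -1, 0], "delta_rot": [0, 0, 0], "fingers": -1},
    {"travel": [-0.7, -1, 0], "delta_rot": [0, 0, 0], "fingers": -1},
    {"travel": [-0.7, -1, 0], "delta_rot": [0, 0, 0], "fingers": -1},
    {"travel": [-0.7, -1, 0], "delta_rot": [0, 0, 0], "fingers": -1},
    {"travel": [0, 0, 0], "delta_rot": [0, 0, 0], "fingers": -1},
  ],
)

```text
clock: 37.22
tcp_pos: [0.5117, -0.0389, 0.1452]
orientation: [0.0, 0.854, 0.52, 0.0]
wrist_force: [0.1, 0.4, 0.1]
finger_gap: 0.0855
grip_force: 0.0
```

Run:
```python
from h import *
t,s=cam("top"),cam("side")
q=env.get_state();print(q["tcp_pos"],q["qvel"].round(3))
P=(.6174,.1123,.029)
bt,bs=bore(t,P,8),bore(s,P,8);print(bt,bs,tri(t,bt[0],s,bs[0]),onz(t,bt[0],.029),onz(s,bs[0],.029))
a=cv2.resize(s["color"][130:340,210:410],None,fx=2.6,fy=2.6,interpolation=2)
b=cv2.resize(t["color"][150:210,250:320],None,fx=3.5,fy=3.5,interpolation=2)
o=np.zeros((600,790,3),np.uint8);o[:a.shape[0],:a.shape[1]]=a;o[:b.shape[0],530:530+b.shape[1]]=b
cv2.imwrite("pics/f.png",o[:,:,::-1])
```

```text
[ 0.51293443 -0.03777552  0.14505997] [ 0.018  0.012  0.009 -0.004  0.    -0.   ]
((np.float64(283.2501792114695), np.float64(176.77410394265232)), np.float64(51.666666666666664), 123) ((np.float64(245.02504761904763), np.float64(269.5717142857143)), np.float64(48.611111111111114), 120) (array([0.61694033, 0.11171436, 0.02630871]), np.float64(0.00037606110333827036)) [0.61658891 0.11161457 0.029     ] [0.61569193 0.1141812  0.029     ]
```

View pics/f.png

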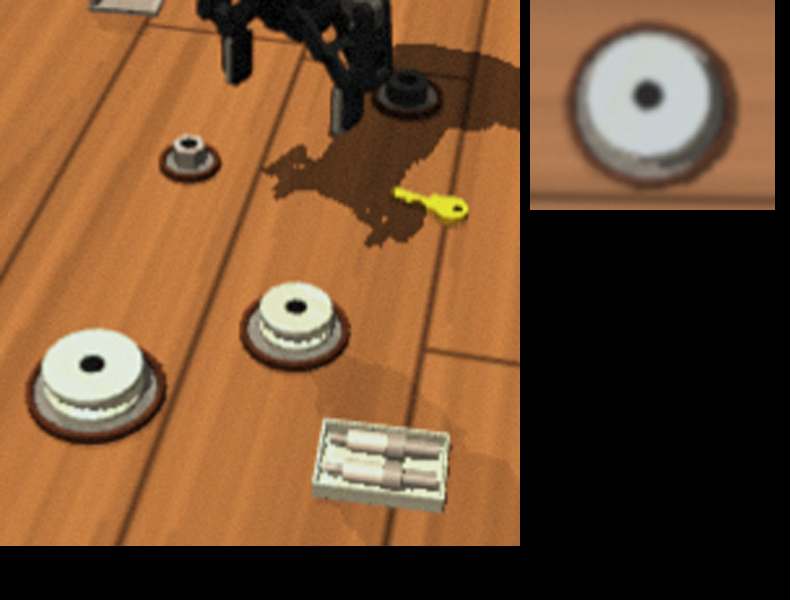

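The picture shows all four parts flat in their dishes: big pulley (92,363), small pulley (296,307), nut (189,145) and collar (407,80). The key and tray are unmoved, and the gripper is clear.

```bash
python3 -c "
from workcell import env
print(env.hand_in())"
```

```text
the job is handed in; nothing more can be done
None
```

The stack is apart and handed in at about 37 s: each part lies flat in its matching dish, and the key and spark plug tray were left undisturbed.

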